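Present a sample tube to the desktop code reader

ROBOT

A 6-joint arm with a two-finger parallel gripper is mounted at the origin on a cart in front of the work surface, level with it; the furniture and walls round the work are solid. World frame = base frame: x ahead of the robot, y to its left, z up, the work surface at z = 0. Lengths are in m, angles in rad, forces in N, time in s.
With the tool pointing down it reaches from about 0.425 to 0.95 m from the base axis. Payload 3.5 kg.
Tool frame: the origin (TCP) lies between the finger pads; the fingertips stand 22 mm ahead of it and the grasp point (between the pads) lies 3 mm ahead of it (ctrl.nose_length is the z of the fingertips in the tool frame, in m); z points along the fingers, y is the line along which they close (so a half turn about z gives the same grasp; the last joint's range is limited). The gripper opens to 85 mm and grips with 20 to 120 N. Pads are 22 mm wide; open, the fingers measure 114 mm over their backs; the gripper's body (76 mm by 85 mm) begins 54 mm behind the grasp point. The pads swing forward as they close: fully open they stand 13 mm farther back than shut.
Start: joints at [1.174, 0.286, 1.577, -0, 1.279, -0.15], TCP at [0.165, 0.655, 0.253] pointing down, gripper open.
Joint ranges: [-2.77, 2.77], [-0.9, 2.22], [0.21, 2.48], [-1.53, 4.67], [0.24, 2.81], [-2.84, 2.84]. Speed limits (rad/s): [2.79, 2.79, 3.14, 3.14, 3.14, 3.14].

INTERFACE

Orientations are given as a unit quaternion [x, y, z, w].
In Python, from plant import ctrl gives the robot as it stands. The module is installed in compiled form; this text tells all that it offers.
- The arm moves only by the tool send_rows, never from a script. Its argument "rows" is text: rows parted by semicolons, each of 7 numbers parted by spaces: the turn, a rotation vector about the tool's x, y, z in degrees, then the shift along the tool's x, y, z in mm, then the opening, from -1 (shut) to 1 (fully open). A call has 1 to 8 rows; each row is the pose to reach, as a shift and turn from the pose commanded when the call began, along the tool's axes at that moment; what a row does not reach only later rows make up. A row lasts 1/8 s, in which the tool goes at most 62.5 mm and 10.7 degrees, less where a joint would pass 70% of its speed; a pose out of reach is approached as far as the arm can. A call with a gripper value outside its range is refused whole. The fingers move at their own pace and stop on an object; "grip_force" is the grip in N (left out, the last holds). Time passes only in rows, so rows that repeat a pose let the fingers close. It gives the time, the measured TCP pose, the force, the opening and the grip force at its end, in the units of the state.
- ctrl.get_state(): the state, without advancing time (a new reading comes with each control period).
- ctrl.read_camera(name): name is "side" or "top"; returns a dict with "color" (480x640x3 uint8, red, green, blue), "fx", "fy", "cx", "cy" (pixels), "D" ([k1, k2, p1, p2, k3] as OpenCV has them; the pictures are not rectified), "extrinsics" (4x4, takes a point from world to camera coordinates). Camera axes: x right, y down, z forward; pixel columns grow to the right and rows downward; lengths in m; the calibration is good to about 2 mm. A picture is of the moment at which its call begins. There is no depth.
- ctrl.sign_off(): hands the job in; it is judged then, once.
Trained networks look in a picture, given as the dict that the camera call returned (one of the last four; its "shot" number tells which), for a name from the list of things; names that differ only in an ending like _2 or _b are one class to them, and where a whole thing is asked for, a point or a joint stands for the part that bears it (a point fixed in the world has none). Each returns a list of dicts, best first, with "p" (0 to 1); they miss things now and then, are a little off and sometimes report something else, mostly with a low value. They report only what shows in the picture. A call takes as long as a camera call. They do not tell look-alikes from the thing itself.
- ctrl.look_for(picture, target): "position" ([x, y, z] in m, in the coordinates of the camera as it stood for that picture, good to about 4 mm: the middle of the surface that is visible of it).
The state is a dict: "time": time; "qpos": joint angles; "dq": joint speeds; "joint_efforts": joint torques, N m; "eef_pos": TCP position; "tcp_rot": TCP orientation; "contact_force": force on the tool from outside, world axes, zero at the start; "wrist_torque": the same for the moment, N m; "opening": opening from 0.0 (shut) to 1.0 (fully open); "finger_force": force on a finger pad.
Only numpy, scipy, OpenCV 4.12 (cv2) and the standard library are available. Lean on these libraries where they do the work, as an engineer would, in place of code of your own. Each camera call takes 0.05 s, during which the arm holds its last target. There are 200 camera calls.

TASK

Uncover the desktop code reader: lift off its dust hood and hang it by its arched handle on the hook of the stand, and let go of it. Then draw the taller of the two capped tubes out of the rack and tilt it so that the code on its bottom end squarely faces the middle of the reader's slanted window, about 3 cm off the glass and touching nothing. Finish there, still holding the tube in the air; leave the short tube in the rack and do not knock over the small beaker or the vial.

Things in the scene. Friction and masses are not known exactly. Their poses are not given: they have to be found in the camera images.
- reader: Fixed desktop code reader: grey foot 110 (x) x 130 (y) x 12 mm, on it a white body 80 x 100 mm, top 80 mm above the worktop, upper front cut off at 45 degrees with the dark window in it; under the hood at the start. Origin on the worktop under its centre, z up; the window is on its -x side (turned to the robot's right, seen from the robot).
- reader_window: Dark glass window of the reader, 50 x 74 mm, on the 45 degree face. Origin at the centre of the glass (17.5 mm to -x of the reader's centre, 57.5 mm above the worktop); z is the outward normal (45 degrees up and to the reader's -x), y level along the reader's y, x up the slope.
- hood: Loose grey box hood, open below, 94 (x) x 114 (y) x 76 mm, walls 3 mm, about 110 g, over the reader with its rim on the foot (z 12 mm), 4 mm play all round; must rise 75 mm to clear. Origin at centre of the rim plane, z up. Steel arch handle on the roof, 8 mm round bar in the y-z plane: level from y -46 to +46 mm at 141 mm above the rim; opening under it 61 high x 96 wide.
- hood_bar (a point): Middle of the level bar of the hood's arch handle, on the bar's axis; axes as the hood.
- hook_stand: Fixed steel stand with one hook: base plate 150 x 80 x 10 mm, post 12 mm thick at x = +70 mm, ending at hook height; from it an 8 mm round prong runs level along -x, its axis 200 mm above the worktop, to an upturned tip at x = -30 mm (tip top at 218 mm). Origin on the worktop under the seat on the prong, z up.
- hook_seat (a point): Point 208 mm above the worktop over the stand's origin, where the axis of the handle's bar lies when it rests on the prong; axes as the stand. The bar is threaded over the tip from the -x side, the roof of the hood passing below the prong.
- rack: Fixed grey tube rack, a block 60 (x) x 125 (y) x 60 mm with two round holes 31 mm wide and 50 mm deep at y = -32 and +32 mm. Origin on the worktop under its centre, z up.
- tall_tube: Loose tall capped tube, 120 mm long, clear body 28 mm in diameter, ribbed white cap 34 mm in diameter over the top 20 mm, 60 g nominal; it stands in one of the rack's holes (bottom 10 mm, top 130 mm above the worktop). Origin at the centre of its bottom end, z along the tube to the cap.
- tube_base (a point): Centre of the tall tube's flat bottom end, where the square code is; the tube's origin.
- short_tube: Loose short capped tube, same shape but 85 mm long (top 95 mm above the worktop), in the other hole; stays there. Origin at the centre of its bottom end, z up to the cap.
- beaker_50: Loose small glass beaker, 44 mm wide, 56 mm high, bystander near the front of the worktop; origin at the centre of its underside, z up.
- vial_1: Loose small sample vial, 32 mm wide, 54 mm high, bystander near the front of the worktop; origin at the centre of its underside, z up.
Not all that is in view belongs to the job. What is shaped like the hood but brown is not meant. Leave any black look-alike of the tall_tube alone.

How it is judged:
By the outcome, as a careful person would: the job done as asked, in the order asked, and still so for the second after the job is handed in, while the arm keeps its last pose, push and grip.
It also fails if it takes over 58 s, if anything falls off the work surface, if the arm or the gripper's body presses on something with over 40 N, if the wrist force passes 120 N, or if a joint passes its speed limit or range.

## Working session

There is one attempt and no reset: what is moved stays moved. The work goes in short steps, Python scripts to look and compute and a tool call to move; the robot and the scene stay as the last step left them, time stands still between calls to the robot, and variables do not carry over. Pictures are saved under pics/ and viewed, at most 10 in all, crops included, and the job is handed in when it is done.

Besides the shell and the picture viewer there is one more tool, called by a JSON object that holds its "fn" and its "kwargs", one argument or row to a line. send_rows: Moves the arm, as the interface text tells. Its arguments: {"type":"object","properties":{"rows":{"type":"string"},"grip_force":{"type":"number"}},"required":["rows"]}

```bash
mkdir -p pics; cat > h.py <<'E'
import numpy as np, cv2
from plant import ctrl
from scipy.spatial.transform import Rotation as R
def shot(name,fn=None):
    p=ctrl.read_camera(name)
    if fn: cv2.imwrite('pics/'+fn,p['color'][:,:,::-1])
    return p
def K(p): return np.array([[p['fx'],0,p['cx']],[0,p['fy'],p['cy']],[0,0,1.]])
def proj(p,X):
    E=np.array(p['extrinsics']); r,_=cv2.Rodrigues(E[:3,:3])
    return cv2.projectPoints(np.array(X,float).reshape(-1,1,3),r,E[:3,3],K(p),np.array(p['D'],float))[0].reshape(-1,2)
def world(p,c):
    E=np.array(p['extrinsics']); return E[:3,:3].T@(np.array(c)-E[:3,3])
def ray(p,uv):
    n=cv2.undistortPoints(np.array(uv,float).reshape(-1,1,2),K(p),np.array(p['D'],float)).reshape(-1,2)
    E=np.array(p['extrinsics']); d=np.c_[n,np.ones(len(n))]@E[:3,:3]
    return -E[:3,:3].T@E[:3,3],d
def onz(p,uv,z):
    o,d=ray(p,uv); return o+d*((z-o[2])/d[:,2])[:,None]
def find(p,t):
    return [(round(r['p'],2),world(p,r['position']).round(3).tolist(),proj(p,world(p,r['position'])).round().astype(int)[0].tolist()) for r in ctrl.look_for(p,t)]
E
python3 - <<'E'
from h import *
np.set_printoptions(suppress=True,precision=3)
s=ctrl.get_state();print(s)
for c in('side','top'):
    p=shot(c,c+'0.png');print(c,world(p,[0,0,0]),np.array(p['extrinsics'])[2,:3])
    for t in('hood','hood_bar','hook_stand','rack','tall_tube','short_tube','beaker_50','vial_1','reader'):
        print(t,find(p,t))
E
```

```text
{'time': 0.0, 'qpos': array([ 1.174,  0.287,  1.578,  0.   ,  1.279, -0.15 ]), 'dq': array([-0.002, -0.   ,  0.003, -0.   ,  0.001, -0.001]), 'joint_efforts': array([ -0.001, -40.599, -29.263,  -0.   ,   0.006,   0.   ]), 'eef_pos': array([0.165, 0.654, 0.252]), 'tcp_rot': array([ 0.123,  0.992, -0.001, -0.   ]), 'contact_force': array([-0.824,  1.089,  0.599]), 'wrist_torque': array([ 0.031, -0.   ,  0.006]), 'finger_force': 0.0, 'opening': 0.9974176184602216}
side [ 0.174 -1.095  0.612] [ 0.272  0.877 -0.396]
hood [(0.95, [0.57, -0.008, 0.081], [338, 259]), (0.94, [0.627, -0.232, 0.081], [411, 307])]
hood_bar [(0.89, [0.633, -0.232, 0.076], [414, 309]), (0.77, [0.566, -0.008, 0.08], [337, 259]), (0.69, [0.543, 0.21, 0.008], [297, 251])]
hook_stand [(0.59, [0.542, 0.205, 0.007], [297, 252])]
rack [(0.93, [0.481, -0.287, 0.043], [342, 354])]
tall_tube [(0.68, [0.504, -0.212, 0.113], [342, 294]), (0.63, [0.427, -0.132, 0.076], [286, 297])]
short_tube [(0.64, [0.484, -0.274, 0.087], [342, 327])]
beaker_50 [(0.97, [0.376, 0.077, 0.041], [237, 269])]
vial_1 [(0.82, [0.374, -0.015, 0.037], [245, 291])]
reader [(0.64, [0.537, -0.02, 0.01], [324, 294])]
top [ 0.342 -0.002  0.978] [ 0.193 -0.031 -0.981]
hood [(0.79, [0.65, -0.209, 0.081], [402, 169]), (0.74, [0.569, 0.017, 0.089], [288, 207])]
hood_bar [(0.82, [0.571, 0.023, 0.09], [285, 206]), (0.75, [0.647, -0.207, 0.077], [401, 171])]
hook_stand [(0.72, [0.545, 0.205, 0.009], [197, 228])]
rack [(0.58, [0.487, -0.231, 0.058], [414, 252]), (0.44, [0.504, -0.201, 0.131], [407, 237])]
tall_tube [(0.86, [0.428, -0.119, 0.115], [362, 279]), (0.67, [0.504, -0.198, 0.131], [405, 237])]
short_tube [(0.6, [0.492, -0.259, 0.093], [433, 247]), (0.41, [0.57, 0.019, 0.088], [287, 207])]
beaker_50 [(0.81, [0.381, 0.092, 0.03], [250, 307]), (0.63, [0.545, 0.199, 0.008], [201, 228])]
vial_1 [(0.7, [0.377, -0.006, 0.057], [300, 309])]
reader [(0.85, [0.529, -0.006, 0.017], [300, 235])]
```

View pics/side0.png

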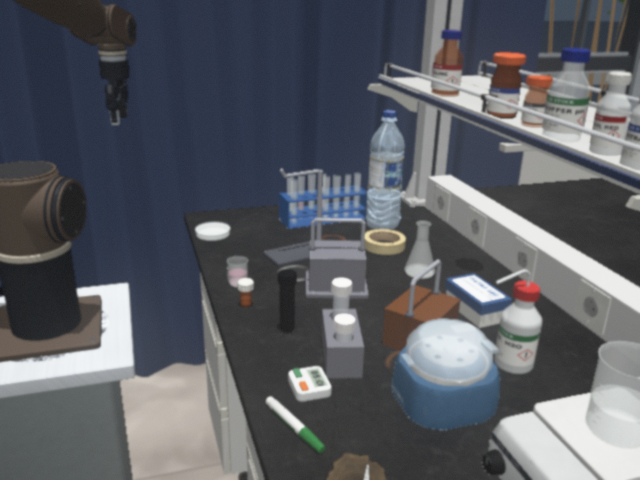

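View pics/top0.png

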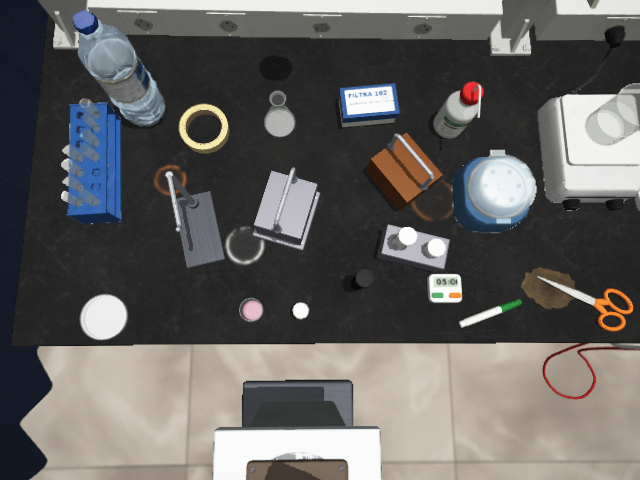

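```bash
python3 - <<'E'
from h import *
a=cv2.imread('pics/top0.png');b=cv2.imread('pics/side0.png')
A=cv2.resize(a[150:280,140:330],None,fx=4,fy=4,interpolation=cv2.INTER_CUBIC)
cv2.imwrite('pics/c1.png',A)
B=cv2.resize(b[190:390,240:440],None,fx=3,fy=3,interpolation=cv2.INTER_CUBIC)
cv2.imwrite('pics/c2.png',B)
E
```

```text
(no output)
```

View pics/c1.png

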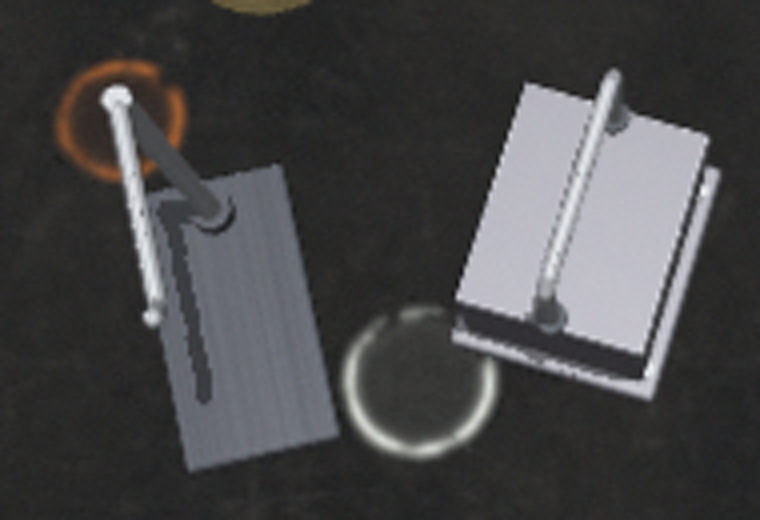

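View pics/c2.png

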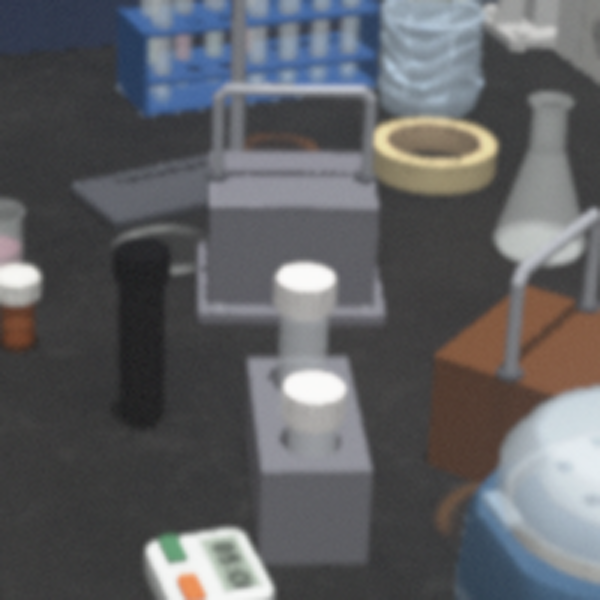

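```bash
cat > fit.py <<'E'
from h import *
from scipy.optimize import least_squares
T=shot('top');S=shot('side')
def t(l): return np.array(l,float)/4+[140,150]-0.4
def s(l): return np.array(l,float)/3+[240,190]-0.35
def fit(items,x0):  # items: (pic, model pts, pix)
    def f(v):
        c,n=np.cos(v[2]),np.sin(v[2]); r=[]
        for p,M,u in items:
            M=np.array(M,float); W=np.c_[v[0]+c*M[:,0]-n*M[:,1],v[1]+n*M[:,0]+c*M[:,1],M[:,2]]
            r.append((proj(p,W)-u).ravel())
        return np.concatenate(r)
    o=least_squares(f,x0); return o.x,o.fun.reshape(-1,2).round(1).tolist()
np.set_printoptions(suppress=True,precision=4)
# hood: near end = +y hood (toward robot), left (world +y) = +x hood
roofT=(T,[[47,-57,88],[-47,-57,88],[-47,57,88],[47,57,88]],t([(527,84),(708,137),(640,355),(455,300)]))
barT=(T,[[0,-46,153],[0,46,153]],t([(611,82),(549,288)]))
def mm(i): return (i[0],np.array(i[1])/1000,i[2])
print('hood roof',*fit([mm(roofT)],[.57,.01,1.27]))
print('hood bar',*fit([mm(barT)],[.57,.01,1.27]))
print('foot',*fit([mm((T,[[-55,65,12],[-55,-65,12],[55,65,12]],t([(651,398),(716,170),(452,340)])))],[.57,.01,1.27]))
print('side bar',*fit([mm((S,[[0,50,153],[0,-50,153]],s([(222,92),(370,95)])))],[.57,.01,1.27]))
base=(T,[[75,40,10],[75,-40,10],[-75,-40,10],[-75,40,10]],t([(148,190),(282,165),(337,435),(190,470)]))
pr=(T,[[70,0,200],[-30,0,214]],t([(116,97),(152,318)]))
print('base',*fit([mm(base)],[.545,.205,.2]))
print('prong',*fit([mm(pr)],[.545,.205,.2]))
print('base+prong',*fit([mm(base),mm(pr)],[.545,.205,.2]))
# caps
for z,(u,v) in((.130,(407,237)),(.095,(436,247)),):
    g=T['color'][v-14:v+16,u-14:u+14].min(2)>200
    ys,xs=np.nonzero(g); q=np.array([[xs.min()+u-14,ys.min()+v-14],[xs.max()+u-14,ys.max()+v-14]]);print(q.tolist(),len(xs),onz(T,[q.mean(0)],z),onz(T,q.astype(float),z))
# blue rack
print('blue rack edge',onz(T,[(122,165),(122,220),(118,105)],.08), 'beaker',onz(T,[(251,310),(300,311)],.05))
E
python3 fit.py
```

```text
hood roof [0.5755 0.0222 1.277 ] [[-0.4, -0.5], [0.5, -0.1], [0.5, 0.5], [-0.5, 0.1]]
hood bar [0.5739 0.0217 1.2941] [[-0.5, 2.0], [0.5, -1.9]]
foot [0.5766 0.023  1.2926] [[0.3, 0.5], [1.0, -1.1], [-1.3, 0.5]]
side bar [0.5764 0.019  1.2641] [[0.1, 0.0], [-0.1, 0.0]]
base [0.5445 0.2005 0.2119] [[-2.5, 0.1], [2.2, -1.2], [1.4, 0.7], [-1.0, 0.2]]
prong [0.5291 0.1998 0.2331] [[0.0, 0.2], [-0.0, -0.2]]
base+prong [0.5378 0.2003 0.2198] [[-2.9, 3.4], [1.9, 1.8], [1.6, 3.8], [-0.8, 3.6], [0.6, -4.9], [-0.3, -5.4]]
[[399, 227], [417, 245]] 270 [[ 0.5052 -0.2028  0.13  ]] [[ 0.522  -0.187   0.13  ]
 [ 0.4886 -0.2185  0.13  ]]
[[428, 238], [445, 256]] 264 [[ 0.4909 -0.2644  0.095 ]] [[ 0.5082 -0.2491  0.095 ]
 [ 0.4737 -0.2796  0.095 ]]
blue rack edge [[0.6541 0.3399 0.08  ]
 [0.5446 0.3321 0.08  ]
 [0.7791 0.3563 0.08  ]] beaker [[ 0.3755  0.0873  0.05  ]
 [ 0.3733 -0.0066  0.05  ]]
```

```bash
python3 - <<'E'
import cv2
a=cv2.imread('pics/top0.png')
cv2.imwrite('pics/c3.png',cv2.resize(a[205:305,335:465],None,fx=6,fy=6,interpolation=cv2.INTER_CUBIC))
E
```

```text
(no output)
```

View pics/c3.png

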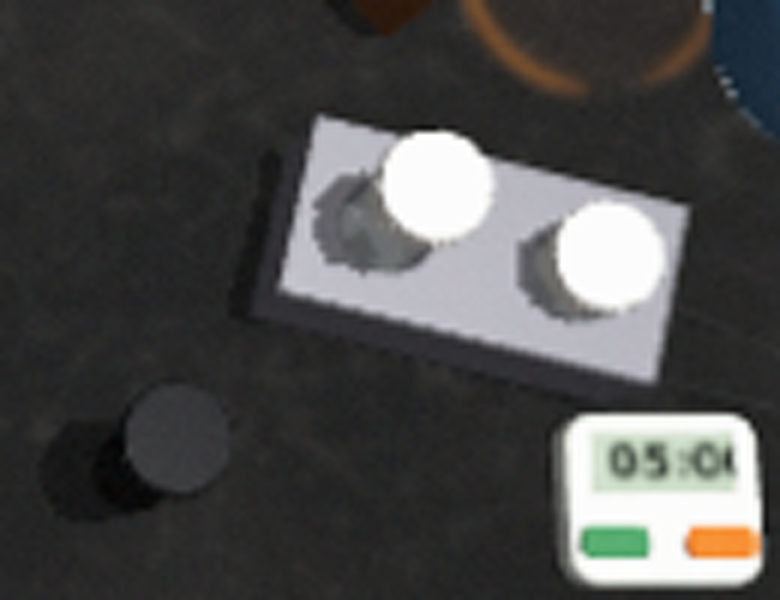

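```bash
cat > plan.py <<'E'
from h import *
def down(th): 
    return R.from_matrix(np.array([[-np.sin(th),np.cos(th),0],[np.cos(th),np.sin(th),0],[0,0,-1]]).T)
def delta(R0,p0,R1,p1):
    return np.r_[np.degrees((R0.inv()*R1).as_rotvec()),R0.inv().apply(np.array(p1)-p0)*1000].round(1)
def go(targets,start=None):
    if start is None:
        s=ctrl.get_state(); start=(s['eef_pos'],R.from_quat(s['tcp_rot'])); print('t',s['time'],start[0].round(4),s['tcp_rot'].round(3))
    for p,r in targets: print(delta(start[1],start[0],r,p))
E
python3 - <<'E'
from plan import *
d=down(1.28)
s=ctrl.get_state()
go([([.25,.53,.33],d),([.602,.014,.33],d),([.602,.014,.2],d),([.602,.014,.156],d)])
E
```

```text
t 1.1 [0.1649 0.6545 0.2533] [0.123 0.992 0.    0.   ]
[   0.     0.     2.5 -113.  -100.   -76.7]
[   0.     0.     2.5 -580.4 -514.3  -76.7]
[   0.     0.     2.5 -580.4 -514.3   53.3]
[   0.     0.     2.5 -580.4 -514.3   97.3]
```

{"fn": "send_rows", "kwargs": {
  "rows": "0 0 2.5 -40 -35 -40 0.2; 0 0 2.5 -80 -71 -77 0.2; 0 0 2.5 -120 -106 -77 0.2; 0 0 2.5 -165 -146 -77 0.2; 0 0 2.5 -210 -186 -77 0.2; 0 0 2.5 -255 -226 -77 0.2; 0 0 2.5 -300 -266 -77 0.2; 0 0 2.5 -345 -306 -77 0.2",
  "grip_force": 60
}}

```text
time: 2.1
eef_pos: [0.4254, 0.2718, 0.3307]
tcp_rot: [0.145, 0.989, 0.0, 0.001]
contact_force: [0.5, 0.3, 0.2]
opening: 0.601
finger_force: 0.0
```

{"fn": "send_rows", "kwargs": {
  "rows": "0 0 0 -45 -40 0 0.2; 0 0 0 -90 -80 0 0.2; 0 0 0 -135 -120 0 0.2; 0 0 0 -180 -160 0 0.2; 0 0 0 -215 -190 0 0.2; 0 0 0 -235 -208 0 0.2; 0 0 0 -235 -208 40 0.2; 0 0 0 -235 -208 80 0.2"
}}

```text
time: 3.1
eef_pos: [0.5906, 0.0071, 0.2501]
tcp_rot: [0.145, 0.989, 0.0, 0.001]
contact_force: [0.2, -0.2, 0.2]
opening: 0.603
finger_force: 0.0
```

```bash
python3 - <<'E'
from plan import *
d=down(1.28)
go([([.602,.014,.156],d)])
E
```

```text
t 3.1 [0.5906 0.0071 0.2501] [0.145 0.989 0.    0.001]
[ 0.   0.1  0.  -8.8  9.9 94.1]
```

{"fn": "send_rows", "kwargs": {
  "rows": "0 0 0 -9 10 30 0.2; 0 0 0 -9 10 60 0.2; 0 0 0 -9 10 80 0.2; 0 0 0 -9 10 94 0.2; 0 0 0 -9 10 94 0.2"
}}

```text
time: 3.72
eef_pos: [0.6012, 0.0142, 0.1555]
tcp_rot: [0.145, 0.989, 0.0, -0.001]
contact_force: [0.1, -0.7, -0.5]
opening: 0.601
finger_force: 0.0
```

```bash
python3 - <<'E'
from plan import *
go([([.602,.014,.156],down(1.28))])
p=shot('top');P=shot('side')
a=p['color'][140:290,200:350,::-1];b=P['color'][170:320,260:410,::-1]
cv2.imwrite('pics/g1.png',np.hstack([cv2.resize(i,(400,400),interpolation=cv2.INTER_CUBIC) for i in(a,b)]))
E
```

```text
t 3.725 [0.6012 0.0142 0.1555] [ 0.145  0.989  0.    -0.001]
[-0.  -0.1  0.  -0.8  0.1 -0.5]
```

View pics/g1.png

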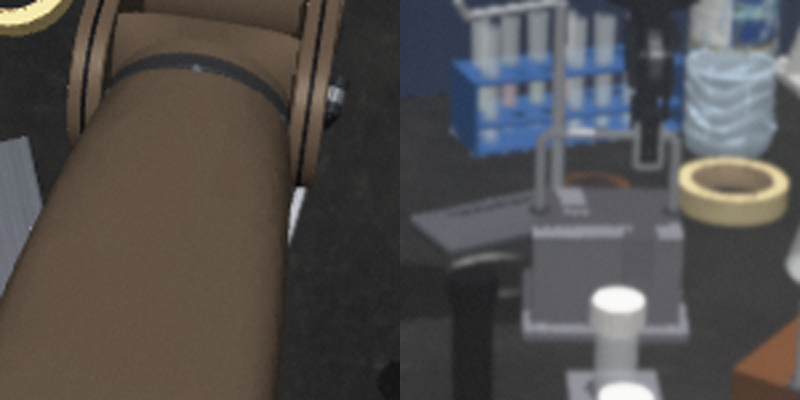

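{"fn": "send_rows", "kwargs": {
  "rows": "0 0 0 -1 0 -1 -1; 0 0 0 -1 0 -1 -1; 0 0 0 -1 0 -1 -1; 0 0 0 -1 0 -1 -1; 0 0 0 -1 0 -1 -1",
  "grip_force": 80
}}

```text
time: 4.45
eef_pos: [0.6034, 0.0137, 0.1583]
tcp_rot: [0.145, 0.989, 0.0, 0.001]
contact_force: [-0.1, 0.9, 4.1]
opening: 0.058
finger_force: 78.4
```

{"fn": "send_rows", "kwargs": {
  "rows": "0 0 0 -1 0 -8 -1; 0 0 0 -1 0 -20 -1; 0 0 0 -1 0 -33 -1; 0 0 0 -1 0 -46 -1; 0 0 0 -1 0 -60 -1; 0 0 0 -1 0 -75 -1; 0 0 0 -1 0 -90 -1; 0 0 0 -1 0 -100 -1"
}}

```text
time: 5.45
eef_pos: [0.604, 0.0134, 0.2588]
tcp_rot: [0.145, 0.989, -0.0, 0.001]
contact_force: [0.1, -0.6, -1.0]
opening: 0.061
finger_force: 78.2
```

```bash
python3 - <<'E'
from plan import *
P=shot('side')
cv2.imwrite('pics/g2.png',cv2.resize(P['color'][90:320,200:450,::-1],None,fx=2.4,fy=2.4,interpolation=cv2.INTER_CUBIC))
seat=np.array([.529,.200]);y=.217;u=np.array([np.cos(y),np.sin(y)]);v=np.array([-u[1],u[0]])
g=lambda a,z:np.r_[seat+a*u-.028*v,z]
z=ctrl.get_state()['eef_pos'][2]
go([([.50,.05,z],down(.75)),(g(-.095,z),down(y)),(g(0,z),down(y))])
E
```

```text
t 5.5 [0.6045 0.0133 0.2602] [ 0.145  0.989 -0.     0.002]
[ 1.000e-01  2.000e-01  3.040e+01  1.106e+02  5.300e+00 -4.000e-01]
[ 1.000e-01  2.000e-01  6.090e+01  1.952e+02  8.660e+01 -6.000e-01]
[ 1.000e-01  2.000e-01  6.090e+01  1.122e+02  1.328e+02 -3.000e-01]
```

View pics/g2.png

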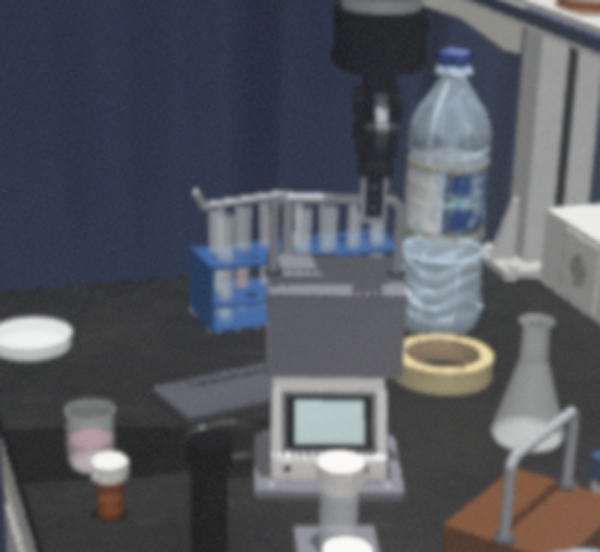

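{"fn": "send_rows", "kwargs": {
  "rows": "0 0 4 14 1 0 -1; 0 0 8 28 1 0 -1; 0 0 12 42 2 0 -1; 0 0 16 56 3 0 -1; 0 0 20 72 4 0 -1; 0 0 25 90 4 0 -1; 0 0 30 110 5 2 -1; 0 0 34 125 10 4 -1"
}}

```text
time: 6.5
eef_pos: [0.4858, 0.0589, 0.253]
tcp_rot: [0.429, 0.903, -0.0, -0.0]
contact_force: [0.4, -0.3, 0.0]
opening: 0.06
finger_force: 78.2
```

```bash
python3 - <<'E'
from plan import *
seat=np.array([.529,.200]);y=.217;u=np.array([np.cos(y),np.sin(y)]);v=np.array([-u[1],u[0]])
g=lambda a,z:np.r_[seat+a*u-.028*v,z]
z=.248
go([(g(-.095,z),down(y)),(g(0,z),down(y))])
E
```

```text
t 6.5 [0.4858 0.0589 0.253 ] [ 0.429  0.903 -0.    -0.   ]
[-0.  -0.  26.8 99.8 25.2  5. ]
[ -0.   -0.   26.8  57.1 110.    5. ]
```

{"fn": "send_rows", "kwargs": {
  "rows": "0 0 4 14 4 1 -1; 0 0 8 28 7 2 -1; 0 0 12 42 10 3 -1; 0 0 16 56 14 4 -1; 0 0 20 70 18 5 -1; 0 0 24 85 22 5 -1; 0 0 27 100 25 5 -1; 0 0 27 100 25 5 -1"
}}

```text
time: 7.5
eef_pos: [0.4422, 0.1524, 0.2481]
tcp_rot: [0.626, 0.78, -0.0, -0.0]
contact_force: [0.2, 0.2, -0.3]
opening: 0.061
finger_force: 78.2
```

```bash
python3 - <<'E'
from plan import *
seat=np.array([.529,.200]);y=.217;u=np.array([np.cos(y),np.sin(y)]);v=np.array([-u[1],u[0]])
g=lambda a,z:np.r_[seat+a*u-.028*v,z]
z=.248
go([(g(-.095,z),down(y)),(g(0,z),down(y)),(g(0,.213),down(y))])
p=shot('top');P=shot('side')
a=p['color'][130:280,120:320,::-1];b=P['color'][120:270,200:400,::-1]
cv2.imwrite('pics/g3.png',np.vstack([cv2.resize(i,(400,300),interpolation=cv2.INTER_CUBIC) for i in(a,b)]))
print(proj(p,[[*(seat+.07*u),.2],[*(seat-.03*u),.21]]),proj(P,[[*(seat+.07*u),.2],[*(seat-.03*u),.2],[*(seat-.03*u),.218]]))
E
```

```text
t 7.5 [0.4422 0.1524 0.2481] [ 0.626  0.78  -0.    -0.   ]
[-0.   0.   0.1 -0.2  0.   0.1]
[-0.   0.   0.1 -0.3 95.   0.1]
[-0.   0.   0.1 -0.3 95.1 35.1]
[[169.19521121 173.96698753]
 [177.74378665 229.51825357]] [[319.65356342 170.80367291]
 [280.62974074 176.51780931]
 [280.61070374 168.69224243]]
```

View pics/g3.png

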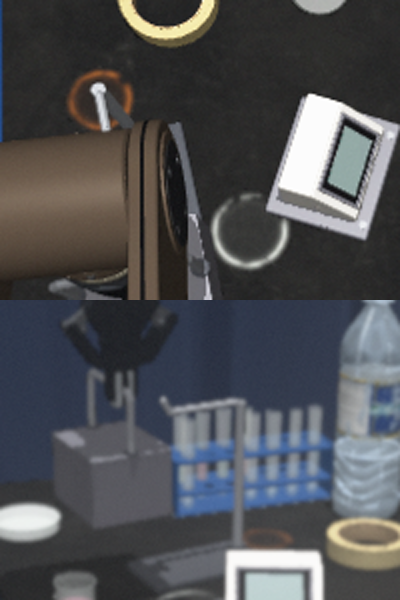

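{"fn": "send_rows", "kwargs": {
  "rows": "0 0 0 0 10 0 -1; 0 0 0 0 20 0 -1; 0 0 0 0 30 0 -1; 0 0 0 0 40 0 -1; 0 0 0 0 50 0 -1; 0 0 0 0 60 0 -1; 0 0 0 0 68 0 -1; 0 0 0 0 76 0 -1"
}}

```text
time: 8.6
eef_pos: [0.5174, 0.1683, 0.2483]
tcp_rot: [0.627, 0.779, -0.0, -0.0]
contact_force: [-0.1, 0.2, -0.8]
opening: 0.058
finger_force: 78.2
```

{"fn": "send_rows", "kwargs": {
  "rows": "0 0 0 0 8 0 -1; 0 0 0 0 14 0 -1; 0 0 0 0 19 0 -1; 0 0 0 0 19 8 -1; 0 0 0 0 19 16 -1; 0 0 0 0 19 22 -1; 0 0 0 0 19 27 -1; 0 0 0 0 19 27 -1"
}}

```text
time: 9.6
eef_pos: [0.5351, 0.1722, 0.2207]
tcp_rot: [0.627, 0.779, -0.0, -0.0]
contact_force: [0.4, 0.1, -0.9]
opening: 0.062
finger_force: 78.2
```

{"fn": "send_rows", "kwargs": {
  "rows": "0 0 0 0 0 2 -1; 0 0 0 0 0 4 -1; 0 0 0 0 0 5 -1; 0 0 0 0 0 5 -1"
}}

```text
time: 10.1
eef_pos: [0.5354, 0.1723, 0.2163]
tcp_rot: [0.627, 0.779, -0.0, -0.0]
contact_force: [-0.6, 0.6, -0.8]
opening: 0.059
finger_force: 78.2
```

{"fn": "send_rows", "kwargs": {
  "rows": "0 0 0 0 0 1 -1; 0 0 0 0 0 2 -1; 0 0 0 0 0 2 -1"
}}

```text
time: 10.48
eef_pos: [0.5354, 0.1722, 0.2142]
tcp_rot: [0.627, 0.779, -0.0, -0.0]
contact_force: [0.2, -0.6, -1.6]
opening: 0.06
finger_force: 78.2
```

{"fn": "send_rows", "kwargs": {
  "rows": "0 0 0 0 0 1 -1; 0 0 0 0 0 2 -1; 0 0 0 0 0 2 -1"
}}

```text
time: 10.85
eef_pos: [0.5356, 0.1723, 0.2126]
tcp_rot: [0.627, 0.779, 0.0, 0.0]
contact_force: [-1.0, -0.7, -0.0]
opening: 0.059
finger_force: 78.2
```

{"fn": "send_rows", "kwargs": {
  "rows": "0 0 0 0 0 1 -1; 0 0 0 0 0 2 -1; 0 0 0 0 0 2 -1"
}}

```text
time: 11.22
eef_pos: [0.5358, 0.1723, 0.2117]
tcp_rot: [0.627, 0.779, 0.0, 0.0]
contact_force: [-3.3, -0.7, 5.9]
opening: 0.059
finger_force: 78.9
```

{"fn": "send_rows", "kwargs": {
  "rows": "0 0 0 0 0 -1 -0.9; 0 0 0 0 0 -1 -0.8; 0 0 0 0 0 -1 -0.6; 0 0 0 0 0 -1 -0.4; 0 0 0 0 0 -1 -0.2; 0 0 0 0 0 -1 -0.2"
}}

```text
time: 11.98
eef_pos: [0.5354, 0.1723, 0.2112]
tcp_rot: [0.627, 0.779, -0.0, -0.0]
contact_force: [-0.1, 0.6, 0.8]
opening: 0.4
finger_force: 0.0
```

{"fn": "send_rows", "kwargs": {
  "rows": "0 0 0 0 0 -10 -0.2; 0 0 0 0 0 -25 -0.2; 0 0 0 0 0 -45 -0.2; 0 0 0 0 0 -70 -0.2; 0 0 0 0 0 -100 -0.2; 0 0 0 0 0 -120 -0.2; 0 0 0 0 0 -120 -0.2"
}}

```text
time: 12.85
eef_pos: [0.5364, 0.1724, 0.3343]
tcp_rot: [0.627, 0.779, 0.002, 0.002]
contact_force: [-0.9, 0.1, 0.4]
opening: 0.4
finger_force: 0.0
```

```bash
python3 - <<'E'
from plan import *
P=shot('side');p=shot('top','top1.png')
cv2.imwrite('pics/g4.png',cv2.resize(P['color'][60:360,200:460,::-1],(520,600),interpolation=cv2.INTER_CUBIC))
print(find(P,'reader_window'),find(P,'hood'),find(p,'reader_window'),find(P,'tall_tube'))
E
```

```text
[(0.97, [0.574, 0.009, 0.057], [337, 266])] [(0.95, [0.523, 0.155, 0.122], [295, 214]), (0.67, [0.629, -0.232, 0.078], [412, 308])] [(0.78, [0.571, 0.007, 0.058], [293, 210]), (0.31, [0.374, -0.004, 0.053], [299, 311])] [(0.92, [0.503, -0.214, 0.114], [341, 294]), (0.62, [0.429, -0.132, 0.076], [287, 297])]
```

View pics/g4.png

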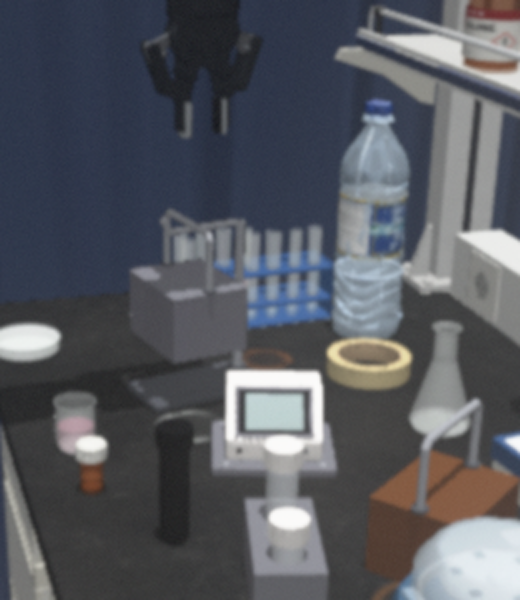

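```bash
cat > win.py <<'E'
from h import *
from scipy.optimize import least_squares
def quad(p,c,rad=30):
    im=p['color'].astype(int); m=((im[:,:,1]-im[:,:,0]>8)&(im.sum(2)>330)).astype(np.uint8)
    k=np.zeros_like(m);k[c[1]-rad:c[1]+rad,c[0]-rad:c[0]+rad]=1;m*=k
    n,l,s,ce=cv2.connectedComponentsWithStats(m);i=1+s[1:,4].argmax()
    cn,_=cv2.findContours((l==i).astype(np.uint8),cv2.RETR_EXTERNAL,cv2.CHAIN_APPROX_NONE)
    q=cv2.approxPolyN(max(cn,key=cv2.contourArea),4,ensure_convex=True).reshape(4,2) if hasattr(cv2,'approxPolyN') else cv2.boxPoints(cv2.minAreaRect(cn[0]))
    return q.astype(float),ce[i],s[i]
def model(v):
    x,y,a,wx,wy=v  # reader x axis angle a
    ex=np.array([np.cos(a),np.sin(a),0]);ey=np.array([-np.sin(a),np.cos(a),0]);c=np.array([x,y,0])-.0175*ex+[0,0,.0575]
    up=(ex+[0,0,1])/2**.5
    return c,np.array([c+i*up*wx+j*ey*wy for i,j in((1,1),(1,-1),(-1,-1),(-1,1))]),(np.array([0,0,1])-ex)/2**.5
T=shot('top');S=shot('side');np.set_printoptions(suppress=True,precision=4)
Q=[(T,quad(T,(293,210))),(S,quad(S,(337,266)))]
for p,q in Q: print(q[0].tolist(),q[1],q[2])
def res(v,items):
    r=[]
    for p,q in items:
        P=proj(p,model(v)[1]); d=np.linalg.norm(P[:,None]-q[0][None],axis=2); r.append(P-q[0][d.argmin(1)])
    return np.concatenate(r).ravel()
for it in(Q[:1],Q[1:],Q):
    o=least_squares(res,[.576,.022,1.285,.018,.03],args=(it,));print(o.x,model(o.x)[0],model(o.x)[2],o.fun.round(1))
E
python3 win.py
```

```text
[[305.0, 200.0], [297.0, 228.0], [283.0, 220.0], [292.0, 192.0]] [294.4376 210.0408] [284 193  22  35 441]
[[351.0, 256.0], [351.0, 274.0], [322.0, 274.0], [322.0, 256.0]] [336.5316 265.3848] [322 256  30  19 538]
[0.5764 0.0217 1.2792 0.0201 0.0298] [0.5714 0.005  0.0575] [-0.2033 -0.6772  0.7071] [-0.1  0.4 -0.2  0.1  0.4 -0.  -0.1 -0.5]
[0.5781 0.0281 1.2916 0.0199 0.0303] [0.5733 0.0113 0.0575] [-0.1948 -0.6797  0.7071] [-0.  -0.1 -0.2  0.1  0.2  0.1  0.  -0.1]
[0.5765 0.0227 1.282  0.0199 0.03  ] [0.5715 0.0059 0.0575] [-0.2014 -0.6778  0.7071] [-0.5  0.4 -0.6  0.  -0.1 -0.2 -0.6 -0.5  0.2  0.9 -0.2  1.3  0.1  1.4
  0.1  1. ]
```

```bash
python3 - <<'E'
from plan import *
d=down(-.23)
go([([.505,-.2025,.26],d),([.505,-.2025,.16],d),([.505,-.2025,.122],d)])
E
```

```text
t 13.25 [0.5352 0.1722 0.3302] [ 0.627  0.779 -0.001 -0.001]
[-1.000e-01  0.000e+00  2.550e+01 -3.596e+02 -1.095e+02  7.040e+01]
[-1.000e-01  0.000e+00  2.550e+01 -3.596e+02 -1.093e+02  1.704e+02]
[-1.000e-01  0.000e+00  2.550e+01 -3.596e+02 -1.093e+02  2.084e+02]
```

{"fn": "send_rows", "kwargs": {
  "rows": "0 0 2 -25 -8 0 -0.2; 0 0 5 -65 -20 0 0; 0 0 8 -110 -34 0 0.2; 0 0 12 -160 -49 10 0.4; 0 0 16 -210 -64 30 0.4; 0 0 20 -260 -79 50 0.4; 0 0 23 -310 -94 65 0.4; 0 0 25.5 -345 -105 70 0.4"
}}

```text
time: 14.25
eef_pos: [0.5057, -0.189, 0.2595]
tcp_rot: [0.784, 0.62, -0.001, -0.001]
contact_force: [0.6, 0.2, 1.2]
opening: 0.695
finger_force: 0.0
```

```bash
python3 - <<'E'
from plan import *
d=down(-.23)
go([([.505,-.2025,.26],d),([.505,-.2025,.16],d),([.505,-.2025,.122],d)])
E
```

```text
t 14.25 [ 0.5057 -0.189   0.2595] [ 0.784  0.62  -0.001 -0.001]
[ -0.1  -0.   -0.1 -13.3   2.4  -0.5]
[ -0.1  -0.   -0.1 -13.4   2.7  99.5]
[-1.000e-01 -0.000e+00 -1.000e-01 -1.340e+01  2.800e+00  1.375e+02]
```

{"fn": "send_rows", "kwargs": {
  "rows": "0 0 0 -8 2 10 0.4; 0 0 0 -13 2 40 0.4; 0 0 0 -13 2 70 0.4; 0 0 0 -13 2 80 0.4; 0 0 0 -13 2 80 0.4"
}}

```text
time: 14.88
eef_pos: [0.5057, -0.1996, 0.1808]
tcp_rot: [0.783, 0.622, -0.0, -0.001]
contact_force: [-0.1, 0.1, 0.8]
opening: 0.697
finger_force: 0.0
```

```bash
python3 - <<'E'
from plan import *
d=down(-.23)
go([([.505,-.2025,.122],d)])
P=shot('side');s=ctrl.get_state()
# cap edges in side picture: predicted silhouette of the cap if at (.505,-.2025)
c=np.array([.505,-.2025]);a=np.linspace(0,2*np.pi,60)
q=proj(P,np.c_[c[0]+.017*np.cos(a),c[1]+.017*np.sin(a),np.full(60,.130)])
print('pred top ellipse',q.min(0),q.max(0))
g=P['color'].min(2)>185
ys,xs=np.nonzero(g[275:305,320:365]);print('seen',xs.min()+320,xs.max()+320,ys.min()+275,ys.max()+275)
q=proj(P,np.r_[np.c_[c[0]+.017*np.cos(a),c[1]+.017*np.sin(a),np.full(60,.110)]]);print('pred low',q.min(0),q.max(0))
E
```

```text
t 14.875 [ 0.5057 -0.1996  0.1808] [ 0.783  0.622 -0.    -0.001]
[-0.1 -0.   0.1 -3.1  0.1 58.8]
pred top ellipse [330.80152088 278.3007487 ] [350.69326064 287.34202976]
seen 320 361 275 282
pred low [330.45943408 288.55892334] [350.20295359 297.83439339]
```

{"fn": "send_rows", "kwargs": {
  "rows": "0 0 0 -3 0 15 0.4; 0 0 0 -3 0 35 0.4; 0 0 0 -3 0 50 0.4; 0 0 0 -3 0 59 0.4; 0 0 0 -3 0 59 0.4"
}}

```text
time: 15.55
eef_pos: [0.5047, -0.2031, 0.1216]
tcp_rot: [0.783, 0.622, -0.0, -0.001]
contact_force: [0.1, 0.2, -0.4]
opening: 0.7
finger_force: 0.0
```

{"fn": "send_rows", "kwargs": {
  "rows": "0 0 0 0 0 0 0; 0 0 0 0 0 0 -0.3; 0 0 0 0 0 0 -1; 0 0 0 0 0 0 -1; 0 0 0 0 0 0 -1; 0 0 0 0 0 0 -1",
  "grip_force": 60
}}

```text
time: 16.3
eef_pos: [0.5057, -0.2037, 0.1234]
tcp_rot: [0.783, 0.622, 0.0, 0.001]
contact_force: [-0.3, 0.7, 5.8]
opening: 0.368
finger_force: 59.5
```

{"fn": "send_rows", "kwargs": {
  "rows": "0 0 0 0 0 -5 -1; 0 0 0 0 0 -15 -1; 0 0 0 0 0 -30 -1; 0 0 0 0 0 -50 -1; 0 0 0 0 0 -70 -1; 0 0 0 0 0 -90 -1; 0 0 0 0 0 -110 -1; 0 0 0 0 0 -110 -1"
}}

```text
time: 17.3
eef_pos: [0.5059, -0.2038, 0.2351]
tcp_rot: [0.783, 0.622, 0.001, 0.002]
contact_force: [-0.5, 0.3, -1.5]
opening: 0.367
finger_force: 59.7
```

```bash
cat > tgt.py <<'E'
from plan import *
W=np.array([.5717,.0065,.0575]);a=1.282
ex=np.array([np.cos(a),np.sin(a),0]);n=(np.array([0,0,1])-ex)/2**.5
ty=np.array([ex[1],-ex[0],0])  # level, angle a-90deg
RT=R.from_matrix(np.array([np.cross(ty,-n),ty,-n]).T)
def tcp(gap,L=.1134): return W+n*(gap+L)
E
python3 - <<'E'
from tgt import *
p,r=tcp(.11),RT
s=ctrl.get_state();p0=s['eef_pos'];R0=R.from_quat(s['tcp_rot'])
print(n,tcp(.11),tcp(.03))
go([(tcp(.11),RT),(tcp(.03),RT)])
S=shot('side');T=shot('top')
print(find(S,'tube_base'),find(S,'tall_tube'),find(S,'short_tube'))
E
```

```text
[-0.20138303 -0.67782363  0.70710678] [ 0.52671103 -0.1449258   0.21546765] [ 0.54282167 -0.09069991  0.15889911]
t 17.3 [ 0.5059 -0.2038  0.2351] [0.783 0.622 0.001 0.002]
[-1.1 45.1  3.3 62.1  6.8 19.5]
[ -1.1  45.1   3.3 118.6  10.   76. ]
[(0.9, [0.429, -0.13, 0.076], [287, 297])] [(0.88, [0.505, -0.211, 0.19], [344, 253]), (0.76, [0.426, -0.132, 0.077], [286, 297]), (0.39, [0.375, -0.012, 0.041], [245, 289])] [(0.74, [0.484, -0.273, 0.086], [342, 327])]
```

{"fn": "send_rows", "kwargs": {
  "rows": "0 5 0 5 1 0 -1; -0.2 11 1 12 2 2 -1; -0.4 17 1 21 3 5 -1; -0.6 23 1.5 30 4 8 -1; -0.8 29 2 39 5 11 -1; -1 35 2.5 48 6 14 -1; -1.1 41 3 56 7 17 -1; -1.1 45 3.3 62 7 19 -1"
}}

```text
time: 18.55
eef_pos: [0.5255, -0.1443, 0.2119]
tcp_rot: [0.741, 0.551, 0.306, -0.232]
contact_force: [0.3, 0.4, -0.9]
opening: 0.37
finger_force: 59.7
```

```bash
python3 - <<'E'
from tgt import *
go([(tcp(.11),RT),(tcp(.03),RT)])
E
```

```text
t 18.55 [ 0.5255 -0.1443  0.2119] [ 0.741  0.551  0.306 -0.232]
[-0.3 -0.2 -0.3  2.4  1.3 -2.7]
[-0.3 -0.2 -0.3  2.1  1.7 77.3]
```

{"fn": "send_rows", "kwargs": {
  "rows": "0 0 0 2 1 10 -1; 0 0 0 2 2 20 -1; 0 0 0 2 2 30 -1; 0 0 0 2 2 40 -1; 0 0 0 2 2 50 -1; 0 0 0 2 2 57 -1; 0 0 0 2 2 57 -1; 0 0 0 2 2 57 -1"
}}

```text
time: 19.55
eef_pos: [0.5397, -0.1052, 0.1747]
tcp_rot: [0.741, 0.552, 0.306, -0.23]
contact_force: [-0.2, -0.3, -0.8]
opening: 0.367
finger_force: 59.7
```

```bash
python3 - <<'E'
from tgt import *
go([(tcp(.05),RT),(tcp(.03),RT)])
s=ctrl.get_state();R0=R.from_quat(s['tcp_rot']);print('tool z',R0.apply([0,0,1]),-n)
S=shot('side','s9.png');T=shot('top','t9.png')
b=s['eef_pos']+R0.apply([0,0,1])*.1134
for p,w in((S,'side'),(T,'top')):
    print(w,'win px',proj(p,[W]),'pred base',proj(p,[b]),'cap end',proj(p,[b+.1*n]),find(p,'tube_base'))
A=T['color'][120:270,230:430,::-1];B=S['color'][170:320,260:460,::-1]
cv2.imwrite('pics/f1.png',np.vstack([cv2.resize(i,(400,300),interpolation=cv2.INTER_CUBIC) for i in(A,B)]))
E
```

```text
t 19.55 [ 0.5397 -0.1052  0.1747] [ 0.741  0.552  0.306 -0.23 ]
[-0.2  0.  -0.1 -0.7 -1.2  1.6]
[-0.2  0.  -0.1 -0.7 -1.1 21.6]
tool z [ 0.19862436  0.67856692 -0.70717417] [ 0.20138303  0.67782363 -0.70710678]
side win px [[336.55091229 265.99023738]] pred base [[338.33879489 257.02561148]] cap end [[341.34144054 238.20475681]] [(0.69, [0.549, -0.092, 0.154], [344, 243]), (0.6, [0.426, -0.127, 0.074], [285, 297])]
top win px [[293.60603481 209.79834735]] pred base [[311.62700213 209.97347825]] cap end [[351.32376328 211.51143787]] [(0.92, [0.546, -0.076, 0.16], [340, 210])]
```

View pics/f1.png

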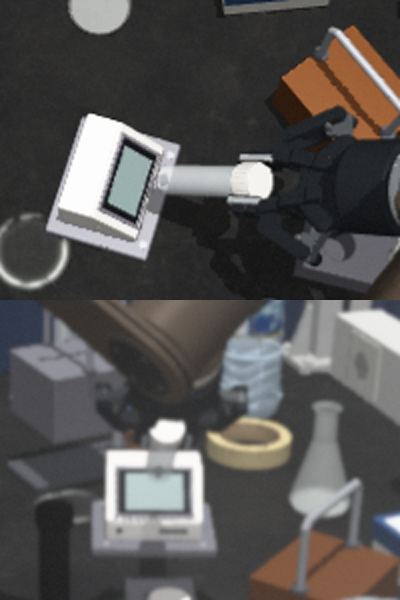

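{"fn": "send_rows", "kwargs": {
  "rows": "0 0 0 -1 -1 5 -1; 0 0 0 -1 -1 10 -1; 0 0 0 -1 -1 15 -1; 0 0 0 -1 -1 19 -1; 0 0 0 -1 -1 21 -1; 0 0 0 -1 -1 21 -1; 0 0 0 -1 -1 21 -1"
}}

```text
time: 20.62
eef_pos: [0.5427, -0.0912, 0.159]
tcp_rot: [0.741, 0.552, 0.306, -0.23]
contact_force: [0.1, -0.4, -1.3]
opening: 0.368
finger_force: 59.7
```

```bash
cat > meas.py <<'E'
from tgt import *
from scipy.optimize import least_squares
go([(tcp(.03),RT)])
s=ctrl.get_state();R0=R.from_quat(s['tcp_rot']);b=s['eef_pos']+R0.apply([0,0,1])*.1134
S=shot('side');T=shot('top')
print('pred',proj(T,[b]),proj(S,[b]),'pred gap',(b-W)@n)
# tube edges in the top picture: brightness profile across axis at several columns
g=cv2.cvtColor(T['color'],cv2.COLOR_RGB2GRAY).astype(int)
for d in(.02,.04,.06,.08):
    u,v=proj(T,[b+d*n])[0]; c=int(round(u)); print(d,(round(u,1),round(v,1)),'cols',c,g[int(v)-14:int(v)+15,c].tolist(),int(v)-14)
e1=np.cross(n,[0,0,1]);e1/=np.linalg.norm(e1);e2=np.cross(n,e1);t=np.linspace(0,2*np.pi,40)
print('edges', [proj(T,[b+d*n+.014*e1,b+d*n-.014*e1]).round(1).tolist() for d in(.02,.04,.06,.08)])
v=int(proj(T,[b])[0][1]);print('row',g[v,290:345].tolist())
print(find(T,'reader_window')[:1],find(S,'hood')[:2],find(T,'short_tube')[:2],find(S,'beaker_50')[:1],find(S,'vial_1')[:1])
E
python3 meas.py
```

```text
t 20.625 [ 0.5427 -0.0912  0.159 ] [ 0.741  0.552  0.306 -0.23 ]
[-0.2 -0.  -0.1  0.3 -0.   0.5]
pred [[304.20793095 210.42199352]] [[337.19716943 261.0984614 ]] pred gap 0.030476831597193225
0.02 (np.float64(311.4), np.float64(210.7)) cols 311 [171, 152, 165, 185, 187, 194, 193, 201, 221, 229, 231, 233, 233, 232, 229, 225, 220, 211, 199, 166, 140, 116, 104, 96, 87, 76, 61, 46, 38] 196
0.04 (np.float64(318.8), np.float64(211.0)) cols 319 [69, 55, 48, 47, 50, 50, 121, 175, 193, 199, 201, 202, 199, 199, 191, 184, 175, 165, 149, 127, 106, 62, 31, 27, 27, 26, 27, 28, 27] 197
0.06 (np.float64(326.5), np.float64(211.3)) cols 326 [43, 43, 42, 42, 44, 43, 113, 169, 187, 195, 201, 202, 201, 199, 194, 188, 177, 170, 155, 137, 113, 61, 31, 43, 31, 25, 26, 25, 26] 197
0.08 (np.float64(334.4), np.float64(211.6)) cols 334 [45, 45, 43, 43, 40, 42, 88, 162, 187, 195, 199, 203, 203, 200, 198, 192, 184, 176, 164, 143, 119, 83, 47, 40, 50, 35, 29, 26, 25] 197
edges [[[309.3, 217.5], [313.5, 203.9]], [[316.7, 218.0], [320.9, 204.1]], [[324.4, 218.4], [328.6, 204.3]], [[332.3, 218.8], [336.5, 204.5]]]
row [170, 171, 169, 170, 169, 169, 171, 172, 171, 168, 164, 220, 190, 181, 182, 182, 203, 221, 228, 229, 230, 229, 230, 230, 223, 200, 197, 196, 198, 199, 198, 197, 196, 197, 200, 199, 199, 198, 197, 198, 198, 198, 198, 200, 200, 199, 209, 230, 232, 232, 233, 234, 234, 235, 243]
[(0.79, [0.572, 0.01, 0.057], [292, 210])] [(0.91, [0.629, -0.232, 0.081], [412, 307])] [(0.38, [0.496, 0.199, 0.008], [200, 251])] [(0.56, [0.374, 0.075, 0.043], [236, 269])] [(0.64, [0.533, 0.201, 0.007], [294, 253])]
```

```bash
python3 - <<'E'
from tgt import *
s=ctrl.get_state();R0=R.from_quat(s['tcp_rot']);b=s['eef_pos']+R0.apply([0,0,1])*.1134
T=shot('top');S=shot('side');e=(ex+[0,0,1])/2**.5
print('cap rim',proj(T,[b+.1*n+.017*e]),'bottom rim',proj(T,[b+.014*e,b-.014*e]))
print(find(T,'hood')[:3],find(S,'hood_bar')[:3],find(T,'beaker_50')[:1],find(T,'vial_1')[:1],find(S,'short_tube')[:1])
E
```

```text
cap rim [[336.63328286 208.52354315]] bottom rim [[299.313309   207.80536764]
 [308.94424996 213.12399242]]
[(0.79, [0.523, 0.192, 0.141], [189, 225]), (0.74, [0.659, -0.216, 0.08], [406, 165])] [(0.86, [0.505, 0.158, 0.118], [287, 216]), (0.57, [0.635, -0.232, 0.079], [415, 308])] [(0.74, [0.378, 0.093, 0.03], [249, 309])] [(0.45, [0.377, -0.004, 0.053], [299, 309])] [(0.59, [0.485, -0.271, 0.09], [342, 325])]
```

```bash
python3 -c "
from plant import ctrl
print(ctrl.sign_off())"
```

```text
the job is handed in; nothing more can be done
None
```

The job is handed in: the hood hangs on the hook by its handle, released, and the arm is still holding the tall tube with its bottom end square to the middle of the reader window, about 30 mm off the glass; the short tube, beaker and vial show where they stood before.

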